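# Put the calibration weights back in their block

## Robot

A 6-joint arm with a two-finger parallel gripper is mounted at the origin on a cart in front of the work surface, level with it; the furniture and walls round the work are solid. World frame = base frame: x ahead of the robot, y to its left, z up, the work surface at z = 0. Lengths are in m, angles in rad, forces in N, time in s.
With the tool pointing down it reaches from about 0.35 to 0.775 m from the base axis. Payload 5.5 kg.
Tool frame: the origin (TCP) lies midway between the tips of the shut fingers; the grasp point (between the pads) lies 19 mm behind it; z points along the fingers, y is the line along which they close (so a half turn about z gives the same grasp; the last joint's range is limited). The gripper opens to 85 mm and grips with 20 to 120 N. Pads are 22 mm wide; open, the fingers measure 114 mm over their backs; the gripper's body (76 mm by 85 mm) begins 54 mm behind the grasp point. The pads swing forward as they close: fully open they stand 13 mm farther back than shut.
Start: joints at [-1.458, 0.313, 0.046, 1.304, 0, 1.431], TCP at [0.144, -0.557, 0.231] pointing down, gripper open.
Joint ranges: [-2.76, 2.76], [-0.86, 1.69], [-1.03, 1.26], [-2.2, 2.34], [-1.47, 1.5], [-3.14, 3.14]. Speed limits (rad/s): [2.57, 2.57, 3.14, 3.14, 3.14, 3.14].

## Interface

Orientations are given as a unit quaternion [w, x, y, z].
In Python, from workcell import telemetry, imaging, env gives the robot as it stands. The module is installed in compiled form; this text tells all that it offers.
- The arm moves only by the tool step_arm, never from a script. Its argument "moves" is a list of rows, each a list of 3 entries, a list of its own where there are three numbers: the shift along the tool's x, y, z in mm, then the turn, a rotation vector about the tool's x, y, z in rad, then the finger opening in mm, from 0 to 85.4. A call has 1 to 8 rows; each row is the pose to reach, as a shift and turn from the pose commanded when the call began, along the tool's axes at that moment; what a row does not reach only later rows make up. A row lasts 1/12 s, in which the tool goes at most 41.7 mm and 7.16 degrees, less where a joint would pass 70% of its speed; a pose out of reach is approached as far as the arm can. A call with a gripper value outside its range is refused whole. The fingers move at their own pace and stop on an object; "grip_force" is the grip in N (left out, the last holds). Time passes only in rows, so rows that repeat a pose let the fingers close. It gives the time, the measured TCP pose, the force, the opening and the grip force at its end, in the units of the state.
- telemetry.get_state(): the state, without advancing time (a new reading comes with each control period).
- imaging.read_camera(name): name is "side" or "top"; returns the picture (420x560x3 uint8, red, green, blue); there is no depth.
- imaging.camera_params(name): a dict with "camera_matrix" (3x3 intrinsics, pixels), "D" ([k1, k2, p1, p2, k3] as OpenCV has them; the pictures are not rectified), "pose" (4x4, takes a point from camera to world coordinates). Camera axes: x right, y up, looking along -z (the intrinsics and any distortion apply to the point x, -y, -z); pixel columns grow to the right and rows downward; lengths in m; the calibration is good to about 2 mm. A picture is of the moment at which its call begins. camera_params takes no time and is no camera call.
- env.hand_in(): hands the job in; it is judged then, once.
The state is a dict: "clock": time; "joint_pos": joint angles; "qvel": joint speeds; "tau": joint torques, N m; "tcp_pos": TCP position; "orientation": TCP orientation; "wrist_force": force on the tool from outside, world axes, zero at the start; "ft_torque": the same for the moment, N m; "finger_gap": finger opening in m; "grip_force": force on a finger pad.
Only numpy, scipy, OpenCV 4.12 (cv2) and the standard library are available. Lean on these libraries where they do the work, as an engineer would, in place of code of your own. Each camera call takes 0.05 s, during which the arm holds its last target. There are 200 camera calls.

## Task

The balance has been checked; put the four steel knob weights away in the wooden weight block, in order of size along its row of pockets, so that each stands upright on the bottom of the pocket made for it. They are calibration weights, so set them down and do not drop them; and do not knock over the glass flask standing among them.

Things in the scene. Friction and masses are not known exactly. Their poses are not given: they have to be found in the camera images.
- weight_1_mid (a point): The largest of four loose steel knob weights, upright on the desk at the start: a cylinder 44 mm across, 38 mm high, then a narrow neck and a round knob 26 mm across, full width from 45 to 57 mm above the underside; 60 mm high in all, about 500 g. Point on its axis, 30 mm above the underside; z up. Grip the knob from above, fingertips above the cylinder.
- weight_2_mid (a point): The second largest of four loose steel knob weights, upright on the desk at the start: a cylinder 36 mm across, 31 mm high, then a narrow neck and a round knob 22 mm across, full width from 38 to 47 mm above the underside; 50 mm high in all, about 220 g. Point on its axis, 25 mm above the underside; z up. Grip the knob from above, fingertips above the cylinder.
- weight_3_mid (a point): The third largest (second smallest) of four loose steel knob weights, upright on the desk at the start: a cylinder 28 mm across, 25 mm high, then a narrow neck and a round knob 18 mm across, full width from 32 to 39 mm above the underside; 42 mm high in all, about 110 g. Point on its axis, 21 mm above the underside; z up. Grip the knob from above, fingertips above the cylinder.
- weight_4_mid (a point): The smallest of four loose steel knob weights, upright on the desk at the start: a cylinder 20 mm across, 20 mm high, then a narrow neck and a round knob 14 mm across, full width from 27 to 33 mm above the underside; 36 mm high in all, about 50 g. Point on its axis, 18 mm above the underside; z up. Grip the knob from above, fingertips above the cylinder.
- well_1: The largest of four round black pockets in the wooden block, made for the largest weight: conical, 49 mm across at the floor, 59 at the mouth, 10 deep. Origin: centre of its floor, 10 mm above the desk (block top 20). x along the row to the smaller ones. Block fixed, 233 x 80 mm, any yaw; pockets on its long centre line in order of size, 62, 55, 48 mm apart.
- well_2: The second largest of four round black pockets in the wooden block, made for the second largest weight: conical, 41 mm across at the floor, 51 at the mouth, 10 deep. Origin: centre of its floor, 10 mm above the desk (block top 20). x along the row to the smallest.
- well_3: The third largest (second smallest) of four round black pockets in the wooden block, made for the third largest (second smallest) weight: conical, 33 mm across at the floor, 43 at the mouth, 10 deep. Origin: centre of its floor, 10 mm above the desk (block top 20). x along the row to the smallest.
- well_4: The smallest of four round black pockets in the wooden block, made for the smallest weight: conical, 25 mm across at the floor, 35 at the mouth, 10 deep. Origin: centre of its floor, 10 mm above the desk (block top 20). x along the row to the smallest.
- flask_mid (a point): Loose conical glass flask, clear, 78 mm across the base, 135 mm high (the tallest thing near the weights), standing among the weights; not part of the work. This point lies on its axis half-way up, 67 mm above the desk; z up.
- timer_mid (a point): Loose kitchen-style dial timer, an off-white rounded box 58 x 62 mm, 58 mm high, standing among the weights; not part of the work. This point lies at its centre, 29 mm above the desk; z up.
Not all that is in view belongs to the job. What is shaped like the part that bears weight_1_mid but pink or red is not meant.

How it is judged:
At the end, for the whole second after the job is handed in: Each weight stands in the pocket of its own size: axis within 8 mm of the pocket centre, underside within 3 mm of its floor, within 0.1 rad of upright, released and at rest; the flask still stands within 0.2 rad of upright (horizontal distance between weight_1_mid and well_1 below 0.008 m and z of weight_1_mid in the frame of well_1 between 0.027 and 0.033 m and angle between each of weight_1_mid, weight_2_mid, weight_3_mid, weight_4_mid's own z axis and vertical below 0.1 rad and linear speed of each of weight_1, weight_2, weight_3, weight_4 below 0.02 m/s and horizontal distance between weight_2_mid and well_2 below 0.008 m and z of weight_2_mid in the frame of well_2 between 0.022 and 0.028 m and horizontal distance between weight_3_mid and well_3 below 0.008 m and z of weight_3_mid in the frame of well_3 between 0.018 and 0.024 m and horizontal distance between weight_4_mid and well_4 below 0.008 m and z of weight_4_mid in the frame of well_4 between 0.015 and 0.021 m and angle between flask_mid's own z axis and vertical below 0.2 rad); the robot touches nothing.
It fails at once if a weight is dropped (falls freely by more than about 25 mm) ((linear speed of weight_1 above 0.7 m/s and contact force between the fingers and weight_1 below 0.05 N) or (linear speed of weight_2 above 0.7 m/s and contact force between the fingers and weight_2 below 0.05 N) or (linear speed of weight_3 above 0.7 m/s and contact force between the fingers and weight_3 below 0.05 N) or (linear speed of weight_4 above 0.7 m/s and contact force between the fingers and weight_4 below 0.05 N)).
It fails at once if the glass flask is knocked over (angle between flask_mid's own z axis and vertical above 0.5 rad).
It also fails if it takes over 122 s, if anything falls off the work surface, if the arm or the gripper's body presses on something with over 40 N, if the wrist force passes 120 N, or if a joint passes its speed limit or range.

## Working session

There is one attempt and no reset: what is moved stays moved. The work goes in short steps, Python scripts to look and compute and a tool call to move; the robot and the scene stay as the last step left them, time stands still between calls to the robot, and variables do not carry over. Pictures are saved under pics/ and viewed, at most 17 in all, crops included, and the job is handed in when it is done.

Besides the shell and the picture viewer there is one more tool, called after ">>>" by a JSON object that holds its "method" and its "body", one argument or row to a line. step_arm: Moves the arm, as the interface text tells. Its arguments: {"type":"object","properties":{"moves":{"type":"array"},"grip_force":{"type":"number"}},"required":["moves"]}

```bash
mkdir -p pics; cat > h.py <<'E'
import numpy as np,cv2
from workcell import telemetry, imaging, env
def snap(n,f):
    im=imaging.read_camera(n); cv2.imwrite('pics/'+f,im[:,:,::-1]); return im
def ray(n,u,v):
    p=imaging.camera_params(n);K=np.array(p['camera_matrix'],float);D=np.array(p['D'],float);T=np.array(p['pose'])
    a=cv2.undistortPoints(np.array([[[u,v]]],float),K,D)[0,0]
    return T[:3,3],T[:3,:3]@np.array([a[0],-a[1],-1.])
def at(n,u,v,z):
    o,d=ray(n,u,v); return o+d*(z-o[2])/d[2]
def proj(n,P):
    p=imaging.camera_params(n);K=np.array(p['camera_matrix'],float);D=np.array(p['D'],float);T=np.array(p['pose'])
    c=(np.atleast_2d(P)-T[:3,3])@T[:3,:3]; c=c*[1,-1,-1]
    return cv2.projectPoints(c,np.zeros(3),np.zeros(3),K,D)[0][:,0]
E
python3 - <<'E'
from h import *
snap('top','t0.png');snap('side','s0.png')
for n in('top','side'):
    p=imaging.camera_params(n);print(np.round(p['camera_matrix'],1).tolist(),np.round(p['pose'],3).tolist(),p['D'])
s=telemetry.get_state();print(s)
E
```

```text
[[384.9, 0.0, 278.8], [0.0, 384.9, 206.7], [0.0, 0.0, 1.0]] [[0.022, 0.988, -0.151, 0.407], [-1.0, 0.024, 0.011, -0.069], [0.014, 0.151, 0.988, 1.106], [0.0, 0.0, 0.0, 1.0]] [-0.04184216  0.          0.          0.          0.        ]
[[535.2, 0.0, 284.9], [0.0, 535.2, 210.4], [0.0, 0.0, 1.0]] [[0.944, 0.182, -0.275, 0.153], [-0.33, 0.523, -0.786, -1.22], [0.001, 0.833, 0.553, 0.872], [0.0, 0.0, 0.0, 1.0]] [-0.21621424  0.          0.          0.          0.        ]
{'clock': 0.1, 'joint_pos': array([-1.45755888e+00,  3.13908501e-01,  4.50858745e-02,  1.30359893e+00,
       -6.54657665e-06,  1.43126082e+00]), 'qvel': array([-0.0023665 , -0.00156127,  0.00138726, -0.00199538,  0.0003543 ,
        0.00139419]), 'tau': array([ 2.51644269e-03, -4.81725168e+01,  2.99244958e+01,  1.27266103e-02,
       -2.60934812e-04,  5.39162698e-06]), 'tcp_pos': array([ 0.14377399, -0.55626201,  0.23050485]), 'orientation': array([-8.12587338e-04,  9.92023527e-01,  1.26050233e-01,  7.41178304e-06]), 'wrist_force': array([ 0.37961075, -0.23967552, -0.85444954]), 'ft_torque': array([-0.07282124, -0.03740944, -0.01320739]), 'grip_force': 0.0, 'finger_gap': 0.08547188380246268}
```

View pics/t0.png

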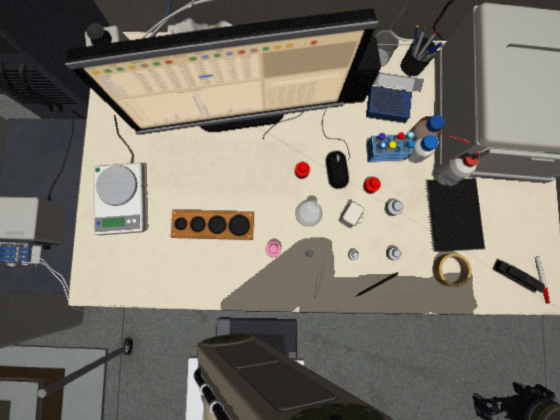

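View pics/s0.png

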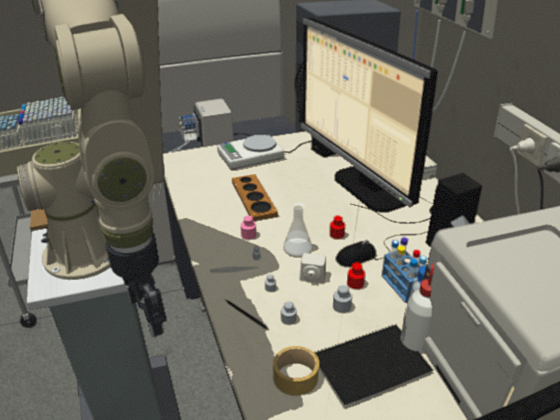

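The top view shows the weight block at (213,223) and grey weights at about (395,207), (394,253), (353,254) and (309,253). The flask is at (309,211) and the timer at (351,213). The knob shapes at (303,170) and (372,185) are red and the one at (274,248) is pink, so those are decoys. I'll confirm in enlarged crops.

```bash
python3 - <<'E'
import cv2
t=cv2.imread('pics/t0.png');s=cv2.imread('pics/s0.png')
cv2.imwrite('pics/tc.png',cv2.resize(t[160:300,250:420][:, :],None,fx=4.2,fy=4.2,interpolation=cv2.INTER_CUBIC))
cv2.imwrite('pics/sc.png',cv2.resize(s[170:330,230:400],None,fx=3.7,fy=3.7,interpolation=cv2.INTER_CUBIC))
cv2.imwrite('pics/bc.png',cv2.resize(t[200:245,165:260],None,fx=8,fy=8,interpolation=cv2.INTER_CUBIC))
E
```

```text
(no output)
```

View pics/tc.png

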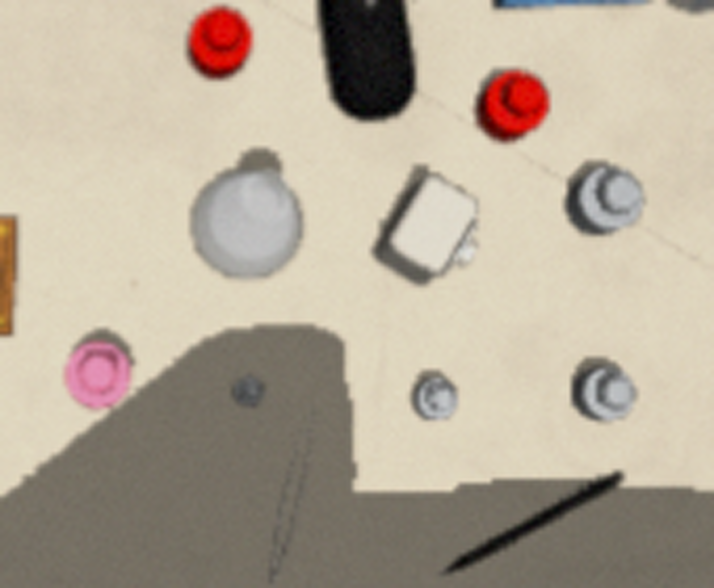

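View pics/sc.png

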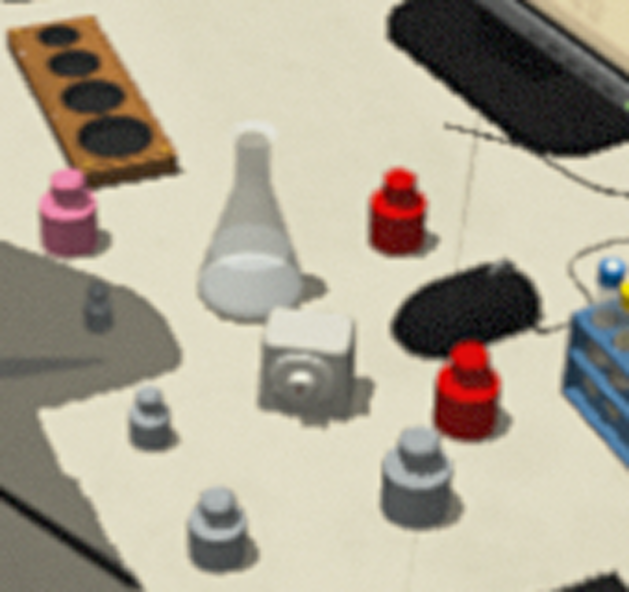

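View pics/bc.png

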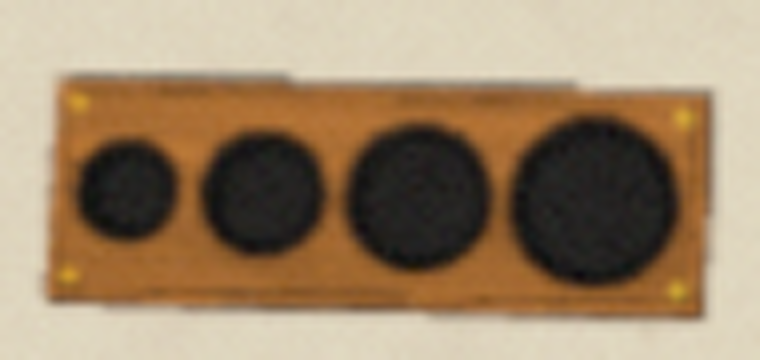

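The crops confirm the four grey weights, with the mouths of the pockets growing left to right in the top view. The smallest weight stands in the arm's shadow. I'll triangulate them next.

```bash
python3 - <<'E'
from h import *
f=lambda x,s,o:(x+.5)/s-.5+o
T={1:(622,192),2:(615,390),3:(438,393),4:(249,389)}
S={1:(419,446),2:(218,505),3:(150,400),4:(97,293)}
Z={1:.051,2:.0425,3:.0355,4:.030}
for i in T:
    a=at('top',f(T[i][0],4.2,250),f(T[i][1],4.2,160),Z[i]);b=at('side',f(S[i][0],3.7,230),f(S[i][1],3.7,170),Z[i])
    print(i,a.round(4),b.round(4))
W={4:(127,190),3:(263,193),2:(418,197),1:(596,201)}
WS={4:(59,36),3:(74,63),2:(93,97),1:(115,136)}
for i in W: print('w',i,at('top',f(W[i][0],8,165),f(W[i][1],8,200),.02).round(4),at('side',f(WS[i][0],3.7,230),f(WS[i][1],3.7,170),.02).round(4))
print('flask',at('top',309,213,0.01),at('side',*[f(250,3.7,230),f(285,3.7,170)],.0),'timer',at('top',352,213,.05))
print('pink',at('top',f(98,4.2,250),f(370,4.2,160),.05))
E
```

```text
1 [ 0.58   -0.4131  0.051 ] [ 0.5781 -0.4081  0.051 ]
2 [ 0.449  -0.4081  0.0425] [ 0.447  -0.4076  0.0425]
3 [ 0.445  -0.2921  0.0355] [ 0.4407 -0.2949  0.0355]
4 [ 0.4452 -0.1674  0.03  ] [ 0.4428 -0.169   0.03  ]
w 4 [0.5185 0.1967 0.02  ] [0.5182 0.1968 0.02  ]
w 3 [0.5187 0.1484 0.02  ] [0.518  0.1496 0.02  ]
w 2 [0.5186 0.0935 0.02  ] [0.5177 0.0931 0.02  ]
w 1 [0.5186 0.0304 0.02  ] [0.5176 0.032  0.02  ]
flask [ 0.5581366  -0.16830234  0.01      ] [ 0.56032473 -0.15866754  0.        ] timer [ 0.55545217 -0.284451    0.05      ]
pink [ 0.45458239 -0.06711588  0.05      ]
```

>>> {"method": "step_arm", "body": {
  "moves": [
    [[458, -32, 80], [0, 0, 0.2528], 50],
    [[458, -32, 80], [0, 0, 0.2528], 50],
    [[458, -32, 80], [0, 0, 0.2528], 50],
    [[458, -32, 80], [0, 0, 0.2528], 50],
    [[458, -32, 80], [0, 0, 0.2528], 50],
    [[458, -32, 80], [0, 0, 0.2528], 50],
    [[458, -32, 80], [0, 0, 0.2528], 50],
    [[458, -32, 80], [0, 0, 0.2528], 50]
  ],
  "grip_force": 50
}}

```text
clock: 0.77
tcp_pos: [0.4517, -0.4532, 0.1742]
orientation: [-0.0, 1.0, 0.0, -0.0]
wrist_force: [-1.0, -0.9, 0.8]
finger_gap: 0.05
grip_force: 0.0
```

>>> {"method": "step_arm", "body": {
  "moves": [
    [[127, -42, 74], [0, 0, 0], 50],
    [[127, -42, 74], [0, 0, 0], 50],
    [[127, -42, 74], [0, 0, 0], 50],
    [[127, -42, 74], [0, 0, 0], 50],
    [[127, -42, 74], [0, 0, 0], 50],
    [[127, -42, 74], [0, 0, 0], 50],
    [[127, -42, 74], [0, 0, 0], 50],
    [[127, -42, 74], [0, 0, 0], 50]
  ]
}}

```text
clock: 1.43
tcp_pos: [0.5763, -0.4135, 0.102]
orientation: [0.0, 1.0, -0.001, 0.0]
wrist_force: [0.0, -0.2, 0.4]
finger_gap: 0.0499
grip_force: 0.0
```

```bash
python3 - <<'E'
from h import *
a=snap('top','t1.png');b=snap('side','s1.png')
t=telemetry.get_state();print(t['tcp_pos'])
A=[]
for n,im in(('top',a),('side',b)):
    u,v=proj(n,[.579,-.411,.07])[0].astype(int)
    A.append(cv2.resize(im[v-45:v+45,u-45:u+45,::-1],(400,400),interpolation=cv2.INTER_CUBIC)); print(u-45,v-45)
cv2.imwrite('pics/c1.png',np.hstack(A))
E
```

```text
[ 0.57628516 -0.41377538  0.10245124]
354 159
299 239
```

View pics/c1.png

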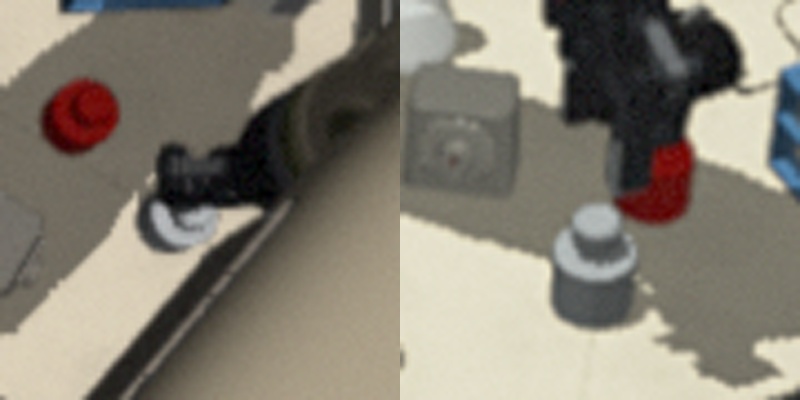

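The side crop shows weight 1 beneath the fingertips with its knob at (597,225), clear of the red decoy behind. The top view is mostly blocked by the arm. Next I compare the projected knob with the detected one.

```bash
python3 - <<'E'
from h import *
c=lambda n,P:((proj(n,P)-{'top':(354,159),'side':(299,239)}[n])*400/90+[0 if n=='top' else 400,0]).round().tolist()
for n in('top','side'):
    print(n,'fingers',c(n,[[.5763,-.4137+s*.025,.1075] for s in(-1,1)]),'knob',c(n,[[.579,-.411,.06],[.579,-.411,.051],[.579,-.411,.038],[.579,-.411,0]]))
E
```

```text
top fingers [[267.0, 198.0], [184.0, 196.0]] knob [[196.0, 205.0], [191.0, 207.0], [185.0, 211.0], [167.0, 219.0]]
side fingers [[625.0, 182.0], [583.0, 120.0]] knob [[600.0, 217.0], [599.0, 231.0], [597.0, 249.0], [592.0, 303.0]]
```

>>> {"method": "step_arm", "body": {
  "moves": [
    [[2, -2.5, 10], [0, 0, 0], 50],
    [[2, -2.5, 30], [0, 0, 0], 50],
    [[2, -2.5, 50], [0, 0, 0], 50],
    [[2, -2.5, 60], [0, 0, 0], 50],
    [[2, -2.5, 60], [0, 0, 0], 50],
    [[2, -2.5, 60], [0, 0, 0], 50]
  ]
}}

```text
clock: 2.03
tcp_pos: [0.5784, -0.4098, 0.0406]
orientation: [-0.0, 1.0, -0.0, -0.001]
wrist_force: [-0.3, 0.3, 1.0]
finger_gap: 0.0499
grip_force: 0.0
```

>>> {"method": "step_arm", "body": {
  "moves": [
    [[0, 0, 0], [0, 0, 0], 20],
    [[0, 0, 0], [0, 0, 0], 20],
    [[0, 0, 0], [0, 0, 0], 20],
    [[0, 0, 0], [0, 0, 0], 20],
    [[0, 0, 0], [0, 0, 0], 20],
    [[0, 0, 0], [0, 0, 0], 20]
  ]
}}

```text
clock: 2.53
tcp_pos: [0.5799, -0.4106, 0.0429]
orientation: [0.001, 1.0, 0.0, 0.001]
wrist_force: [-0.7, 0.6, 5.5]
finger_gap: 0.0234
grip_force: 49.3
```

```bash
python3 - <<'E'
from h import *
b=snap('side','s2.png');s=telemetry.get_state();print(s['tcp_pos'],s['wrist_force'],s['ft_torque'],s['finger_gap'])
cv2.imwrite('pics/c2.png',cv2.resize(b[240:320,290:390,::-1],None,fx=7,fy=7,interpolation=cv2.INTER_CUBIC))
f=lambda P:((proj('side',P)-(290,240))*7).round().tolist()
print(f([[.58,-.4106,.06],[.58,-.4106,.038],[.58,-.4106,.0],[.58,-.4226,.043]]))
E
```

```text
[ 0.57985557 -0.41054041  0.0428344 ] [-0.93942336  1.99645421  6.00693371] [ 0.17382757  0.19299402 -0.07170813] 0.02352977102910124
[[380.0, 334.0], [376.0, 384.0], [368.0, 468.0], [392.0, 396.0]]
```

View pics/c2.png

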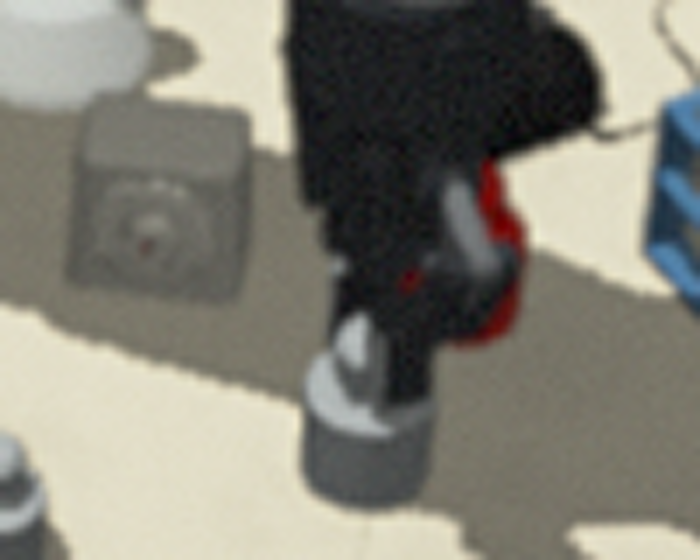

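The side view shows both pads straddling the knob. The 23.4 mm gap and the 6 N upward force mean the tips are too low, so I'll regrip higher.

>>> {"method": "step_arm", "body": {
  "moves": [
    [[0, 0, 0], [0, 0, 0], 40],
    [[0, 0, 0], [0, 0, 0], 40],
    [[0, 0, -6], [0, 0, 0], 40],
    [[0, 0, -6], [0, 0, 0], 20],
    [[0, 0, -6], [0, 0, 0], 20],
    [[0, 0, -6], [0, 0, 0], 20],
    [[0, 0, -6], [0, 0, 0], 20],
    [[0, 0, -6], [0, 0, 0], 20]
  ]
}}

```text
clock: 3.25
tcp_pos: [0.5794, -0.4103, 0.0481]
orientation: [0.001, 1.0, -0.0, 0.001]
wrist_force: [-1.0, 0.7, 5.6]
finger_gap: 0.0232
grip_force: 48.8
```

>>> {"method": "step_arm", "body": {
  "moves": [
    [[0, 0, -3], [0, 0, 0], 20],
    [[0, 0, -8], [0, 0, 0], 20],
    [[0, 0, -14], [0, 0, 0], 20],
    [[0, 0, -20], [0, 0, 0], 20],
    [[0, 0, -20], [0, 0, 0], 20]
  ],
  "grip_force": 60
}}

```text
clock: 3.67
tcp_pos: [0.5796, -0.4105, 0.0684]
orientation: [0.001, 1.0, 0.0, 0.001]
wrist_force: [0.4, -0.1, -3.7]
finger_gap: 0.0225
grip_force: 59.0
```

```bash
python3 - <<'E'
from h import *
b=snap('side','s3.png');s=telemetry.get_state();print(s['tcp_pos'],s['wrist_force'],s['ft_torque'],s['finger_gap'])
cv2.imwrite('pics/c3.png',cv2.resize(b[220:320,290:390,::-1],None,fx=6,fy=6,interpolation=cv2.INTER_CUBIC))
E
```

```text
[ 0.57958773 -0.41045198  0.06793467] [ 0.19373433 -0.00585792 -3.82022808] [ 0.00740697  0.02090087 -0.00280152] 0.022768975950726602
```

View pics/c3.png

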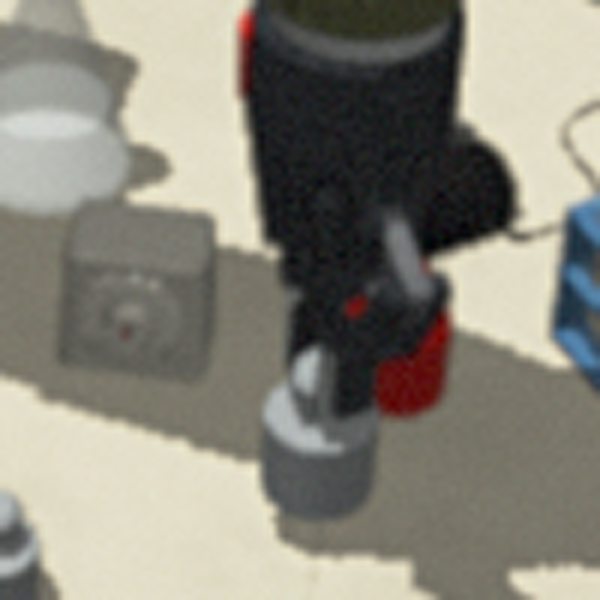

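Weight 1 is lifted and hangs upright (3.8 N extra load). I'll carry it over the flask to well_1.

>>> {"method": "step_arm", "body": {
  "moves": [
    [[0, 0, -35], [0, 0, 0], 20],
    [[0, 0, -75], [0, 0, 0], 20],
    [[0, 0, -115], [0, 0, 0], 20],
    [[0, 0, -150], [0, 0, 0], 20],
    [[-10, -30, -160], [0, 0, 0], 20],
    [[-20, -65, -160], [0, 0, 0], 20],
    [[-30, -100, -160], [0, 0, 0], 20],
    [[-40, -135, -160], [0, 0, 0], 20]
  ]
}}

```text
clock: 4.38
tcp_pos: [0.5384, -0.2739, 0.2271]
orientation: [0.0, 1.0, -0.0, 0.0]
wrist_force: [1.2, 0.8, -4.3]
finger_gap: 0.0228
grip_force: 60.2
```

>>> {"method": "step_arm", "body": {
  "moves": [
    [[-5, -38, 0], [0, 0, 0], 20],
    [[-10, -76, 0], [0, 0, 0], 20],
    [[-15, -115, 0], [0, 0, 0], 20],
    [[-20, -155, 0], [0, 0, 0], 20],
    [[-20, -195, 0], [0, 0, 0], 20],
    [[-20, -235, 0], [0, 0, 0], 20],
    [[-20, -270, 0], [0, 0, 0], 20],
    [[-20, -300, 0], [0, 0, 0], 20]
  ]
}}

```text
clock: 5.05
tcp_pos: [0.5184, 0.0275, 0.2272]
orientation: [-0.0, 1.0, 0.001, 0.0]
wrist_force: [0.8, -0.0, -3.4]
finger_gap: 0.0222
grip_force: 60.2
```

>>> {"method": "step_arm", "body": {
  "moves": [
    [[0, -7, 20], [0, 0, 0], 20],
    [[0, -7, 50], [0, 0, 0], 20],
    [[0, -7, 80], [0, 0, 0], 20],
    [[0, -7, 100], [0, 0, 0], 20],
    [[0, -7, 110], [0, 0, 0], 20],
    [[0, -7, 110], [0, 0, 0], 20],
    [[0, -7, 110], [0, 0, 0], 20]
  ]
}}

```text
clock: 5.63
tcp_pos: [0.5191, 0.0319, 0.1173]
orientation: [0.0, 1.0, -0.0, -0.0]
wrist_force: [0.8, 0.6, -3.9]
finger_gap: 0.0227
grip_force: 60.3
```

```bash
cat > look.py <<'E'
from h import *
import sys
# look.py name x y z : side+top crop about a point
P=[float(a) for a in sys.argv[2:5]]; A=[]
for n in('side','top'):
    im=imaging.read_camera(n);u,v=proj(n,P)[0].astype(int);print(n,u-40,v-40)
    A.append(cv2.resize(im[v-40:v+40,u-40:u+40,::-1],(400,400),interpolation=cv2.INTER_CUBIC))
cv2.imwrite('pics/%s.png'%sys.argv[1],np.hstack(A))
s=telemetry.get_state();print(s['clock'],s['tcp_pos'].round(4),s['wrist_force'].round(1),s['finger_gap'],s['joint_pos'].round(2))
E
python3 look.py w1 .518 .0315 .06
```

```text
side 220 154
top 197 183
5.7333 [0.5205 0.0317 0.1187] [ 0.3  0.2 -4. ] 0.02282952393315623 [-0.09  0.27 -0.3   1.   -0.    3.05]
```

View pics/w1.png

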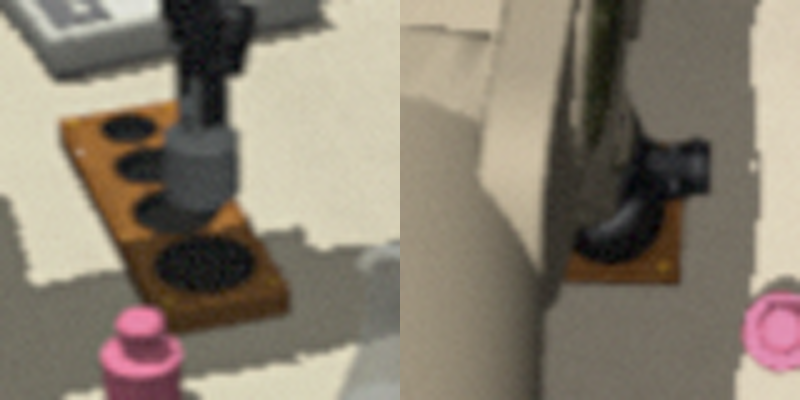

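Weight 1 hangs upright over well_1. I'll lower it gently.

>>> {"method": "step_arm", "body": {
  "moves": [
    [[-2, 0, 15], [0, 0, 0], 20],
    [[-2, 0, 30], [0, 0, 0], 20],
    [[-2, 0, 45], [0, 0, 0], 20],
    [[-2, 0, 52], [0, 0, 0], 20],
    [[-2, 0, 55], [0, 0, 0], 20],
    [[-2, 0, 57], [0, 0, 0], 20],
    [[-2, 0, 57], [0, 0, 0], 20]
  ]
}}

```text
clock: 6.32
tcp_pos: [0.5178, 0.0319, 0.0607]
orientation: [0.0, 1.0, -0.0, 0.001]
wrist_force: [0.2, -0.9, -4.2]
finger_gap: 0.0228
grip_force: 60.2
```

>>> {"method": "step_arm", "body": {
  "moves": [
    [[0, 0, 1], [0, 0, 0], 20],
    [[0, 0, 2], [0, 0, 0], 20],
    [[0, 0, 2], [0, 0, 0], 20]
  ]
}}

```text
clock: 6.57
tcp_pos: [0.5176, 0.0319, 0.0585]
orientation: [0.0, 1.0, 0.0, 0.001]
wrist_force: [0.5, -0.5, -3.8]
finger_gap: 0.0227
grip_force: 60.4
```

>>> {"method": "step_arm", "body": {
  "moves": [
    [[0, 0, 1], [0, 0, 0], 20],
    [[0, 0, 2], [0, 0, 0], 20],
    [[0, 0, 2], [0, 0, 0], 20]
  ]
}}

```text
clock: 6.82
tcp_pos: [0.5179, 0.0319, 0.0584]
orientation: [0.0, 1.0, 0.0, 0.001]
wrist_force: [-4.9, 0.7, 12.1]
finger_gap: 0.0224
grip_force: 62.0
```

Contact came at the height expected for the floor. I'll release, rise, and turn the tool by -90° to stay clear of the joint-6 limit.

>>> {"method": "step_arm", "body": {
  "moves": [
    [[0, 0, -1], [0, 0, 0], 30],
    [[0, 0, -1], [0, 0, 0], 44],
    [[0, 0, -1], [0, 0, 0], 44],
    [[0, 0, -10], [0, 0, 0], 44],
    [[0, 0, -30], [0, 0, 0], 44],
    [[0, 0, -70], [0, 0, 0], 44],
    [[0, 0, -110], [0, 0, 0], 44],
    [[0, 0, -130], [0, 0, 0], 44]
  ]
}}

```text
clock: 7.48
tcp_pos: [0.5188, 0.0319, 0.1911]
orientation: [0.0, 1.0, -0.0, 0.003]
wrist_force: [1.1, -0.3, 0.6]
finger_gap: 0.0436
grip_force: 0.0
```

>>> {"method": "step_arm", "body": {
  "moves": [
    [[-30, 150, 0], [0, 0, -1.5708], 44],
    [[-30, 150, 0], [0, 0, -1.5708], 44],
    [[-30, 150, 0], [0, 0, -1.5708], 44],
    [[-30, 150, 0], [0, 0, -1.5708], 44],
    [[-30, 150, 0], [0, 0, -1.5708], 44],
    [[-70, 300, 0], [0, 0, -1.5708], 44],
    [[-70, 300, 0], [0, 0, -1.5708], 44],
    [[-70, 300, 0], [0, 0, -1.5708], 44]
  ]
}}

```text
clock: 8.15
tcp_pos: [0.4584, -0.2267, 0.1868]
orientation: [0.0, 0.899, 0.438, 0.0]
wrist_force: [1.1, 0.2, 0.4]
finger_gap: 0.0442
grip_force: 0.0
```

>>> {"method": "step_arm", "body": {
  "moves": [
    [[0, 120, 0], [0, 0, -0.63], 44],
    [[0, 120, 0], [0, 0, -0.63], 44],
    [[0, 120, 0], [0, 0, -0.63], 44],
    [[0, 120, 0], [0, 0, -0.63], 44],
    [[0, 120, 0], [0, 0, -0.63], 44],
    [[0, 120, 0], [0, 0, -0.63], 44]
  ]
}}

```text
clock: 8.65
tcp_pos: [0.5529, -0.3007, 0.1854]
orientation: [-0.001, 0.721, 0.693, -0.0]
wrist_force: [-0.5, -0.1, 0.4]
finger_gap: 0.0438
grip_force: 0.0
```

```bash
python3 look.py w1b .518 .0315 .04; python3 -c "
from h import *
print(telemetry.get_state()['orientation'])"
```

```text
side 220 160
top 198 184
8.75 [ 0.5526 -0.3001  0.1862] [ 0.2 -0.9 -0.5] 0.04408898311694779 [-0.63  0.43  0.11  1.25 -0.    0.99]
[-9.14026645e-05  7.22846108e-01  6.91009041e-01 -4.09813546e-05]
```

View pics/w1b.png

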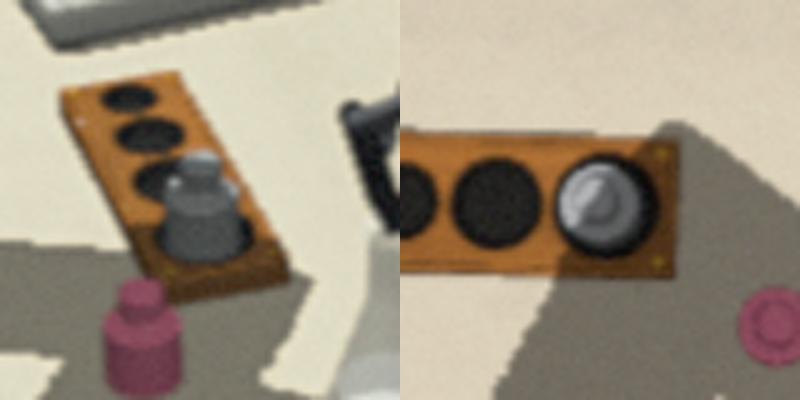

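Weight 1 stands upright in well_1, centred within about 1 mm. Next is weight 2.

>>> {"method": "step_arm", "body": {
  "moves": [
    [[-112, -100, 80], [0, 0, -0.045], 44],
    [[-112, -100, 80], [0, 0, -0.045], 44],
    [[-112, -100, 80], [0, 0, -0.045], 44],
    [[-112, -100, 80], [0, 0, -0.045], 44],
    [[-112, -100, 80], [0, 0, -0.045], 44],
    [[-112, -100, 80], [0, 0, -0.045], 44],
    [[-112, -100, 80], [0, 0, -0.045], 44]
  ]
}}

```text
clock: 9.33
tcp_pos: [0.4481, -0.4078, 0.1068]
orientation: [0.0, 0.707, 0.707, 0.0]
wrist_force: [1.0, 0.0, 0.4]
finger_gap: 0.0435
grip_force: 0.0
```

```bash
python3 look.py p2 .448 -.408 .05; python3 -c "
from h import *
print(telemetry.get_state()['orientation'])
print(proj('side',[[.448,-.408,.05],[.448,-.408,.0425],[.448,-.408,0]]))"
```

```text
side 249 263
top 356 212
9.4333 [ 0.4493 -0.4075  0.1075] [1.  0.3 1.1] 0.04367340657335644 [-0.87  0.43 -0.09  1.05  0.    0.7 ]
[1.10045476e-03 7.05789306e-01 7.08420948e-01 6.52449002e-05]
[[289.03699118 303.67585869]
 [289.01695586 306.13072289]
 [288.90558472 319.66979196]]
```

View pics/p2.png

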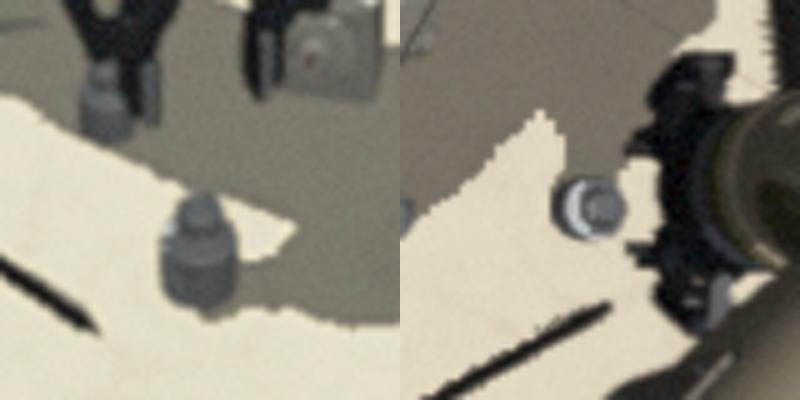

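Weight 2 lies between the open fingers, knob at crop (200,210) in the side view and (603,205) in the top view, matching the projections.

>>> {"method": "step_arm", "body": {
  "moves": [
    [[0, -1, 25], [0, 0, 0], 44],
    [[0, -1, 50], [0, 0, 0], 44],
    [[0, -1, 65], [0, 0, 0], 44],
    [[0, -1, 70], [0, 0, 0], 44],
    [[0, -1, 70], [0, 0, 0], 44],
    [[0, -1, 70], [0, 0, 0], 35],
    [[0, -1, 70], [0, 0, 0], 25]
  ],
  "grip_force": 40
}}

```text
clock: 10.02
tcp_pos: [0.4484, -0.4085, 0.0378]
orientation: [0.001, 0.706, 0.709, -0.0]
wrist_force: [0.5, -0.2, 0.8]
finger_gap: 0.0252
grip_force: 0.0
```

>>> {"method": "step_arm", "body": {
  "moves": [
    [[0, 0, 0], [0, 0, 0], 15],
    [[0, 0, 0], [0, 0, 0], 15],
    [[0, 0, 0], [0, 0, 0], 15],
    [[0, 0, 0], [0, 0, 0], 15]
  ]
}}

```text
clock: 10.35
tcp_pos: [0.448, -0.4088, 0.0379]
orientation: [0.002, 0.706, 0.708, 0.0]
wrist_force: [-0.1, 0.8, 5.8]
finger_gap: 0.0195
grip_force: 39.2
```

>>> {"method": "step_arm", "body": {
  "moves": [
    [[0, 0, -3], [0, 0, 0], 15],
    [[0, 0, -8], [0, 0, 0], 15],
    [[0, 0, -14], [0, 0, 0], 15],
    [[0, 0, -20], [0, 0, 0], 15],
    [[0, 0, -20], [0, 0, 0], 15]
  ]
}}

```text
clock: 10.77
tcp_pos: [0.4476, -0.4087, 0.0576]
orientation: [0.001, 0.706, 0.708, -0.0]
wrist_force: [-0.1, -0.4, -2.9]
finger_gap: 0.0195
grip_force: 39.2
```

>>> {"method": "step_arm", "body": {
  "moves": [
    [[0, 0, -35], [0, 0, 0], 15],
    [[0, 0, -75], [0, 0, 0], 15],
    [[0, 0, -110], [0, 0, 0], 15],
    [[0, 0, -135], [0, 0, 0], 15],
    [[35, 0, -135], [0, 0, 0], 15],
    [[70, 0, -135], [0, 0, 0], 15],
    [[105, 0, -135], [0, 0, 0], 15],
    [[140, 0, -135], [0, 0, 0], 15]
  ]
}}

```text
clock: 11.43
tcp_pos: [0.4462, -0.2667, 0.1911]
orientation: [0.0, 0.706, 0.708, 0.0]
wrist_force: [1.3, 0.7, -2.0]
finger_gap: 0.0197
grip_force: 39.8
```

>>> {"method": "step_arm", "body": {
  "moves": [
    [[40, 5, 0], [0, 0, 0], 15],
    [[80, 10, 0], [0, 0, 0], 15],
    [[120, 20, 0], [0, 0, 0], 15],
    [[160, 30, 0], [0, 0, 0], 15],
    [[200, 40, 0], [0, 0, 0], 15],
    [[240, 50, 0], [0, 0, 0], 15],
    [[280, 60, 0], [0, 0, 0], 15],
    [[320, 70, 0], [0, 0, 0], 15]
  ]
}}

```text
clock: 12.1
tcp_pos: [0.5156, 0.0543, 0.1912]
orientation: [0.0, 0.706, 0.708, 0.0]
wrist_force: [0.4, -0.1, -2.5]
finger_gap: 0.0198
grip_force: 39.8
```

>>> {"method": "step_arm", "body": {
  "moves": [
    [[35, 0, 0], [0, 0, 0], 15],
    [[42, 0, 20], [0, 0, 0], 15],
    [[42, 0, 50], [0, 0, 0], 15],
    [[42, 0, 80], [0, 0, 0], 15],
    [[42, 0, 90], [0, 0, 0], 15],
    [[42, 0, 90], [0, 0, 0], 15],
    [[42, 0, 90], [0, 0, 0], 15]
  ]
}}

```text
clock: 12.68
tcp_pos: [0.5153, 0.0941, 0.1013]
orientation: [-0.0, 0.706, 0.708, -0.0]
wrist_force: [0.6, 0.7, -2.2]
finger_gap: 0.0197
grip_force: 39.8
```

```bash
python3 look.py w2 .518 .0935 .05; python3 -c "
from h import *
print(telemetry.get_state()['orientation'])"
```

```text
side 214 147
top 175 183
12.7833 [0.5169 0.094  0.1029] [-0.1  0.6 -2.6] 0.019313693629828592 [ 0.03  0.29 -0.31  0.97 -0.    1.6 ]
[0.00106308 0.70616913 0.70804157 0.00108344]
```

View pics/w2.png

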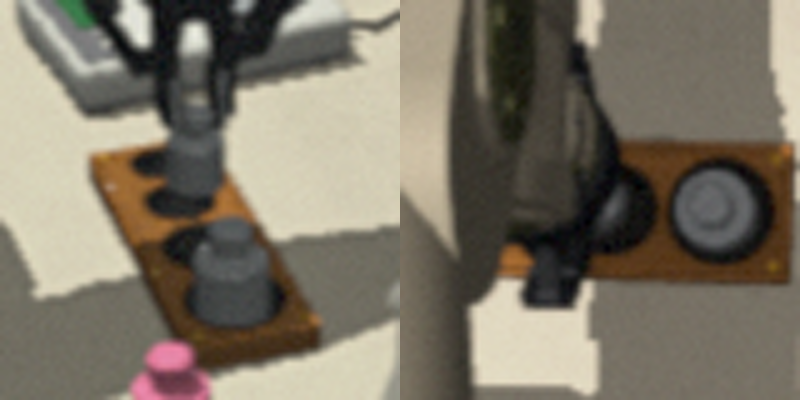

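Weight 2 hangs upright over well_2 and weight 1 is still in place. I'll lower it.

>>> {"method": "step_arm", "body": {
  "moves": [
    [[0, 2, 15], [0, 0, 0], 15],
    [[0, 2, 30], [0, 0, 0], 15],
    [[0, 2, 42], [0, 0, 0], 15],
    [[0, 2, 48], [0, 0, 0], 15],
    [[0, 2, 50], [0, 0, 0], 15],
    [[0, 2, 51], [0, 0, 0], 15],
    [[0, 2, 51], [0, 0, 0], 15]
  ]
}}

```text
clock: 13.37
tcp_pos: [0.5183, 0.0942, 0.051]
orientation: [0.001, 0.706, 0.708, 0.001]
wrist_force: [-0.3, 0.1, -1.9]
finger_gap: 0.0195
grip_force: 39.9
```

>>> {"method": "step_arm", "body": {
  "moves": [
    [[0, 0, 0.5], [0, 0, 0], 15],
    [[0, 0, 1], [0, 0, 0], 15],
    [[0, 0, 1.5], [0, 0, 0], 15],
    [[0, 0, 1.5], [0, 0, 0], 15]
  ]
}}

```text
clock: 13.7
tcp_pos: [0.5176, 0.0943, 0.0487]
orientation: [0.0, 0.706, 0.708, 0.0]
wrist_force: [0.4, 0.0, -2.9]
finger_gap: 0.0197
grip_force: 39.9
```

>>> {"method": "step_arm", "body": {
  "moves": [
    [[0, 0, 1], [0, 0, 0], 15],
    [[0, 0, 2], [0, 0, 0], 15],
    [[0, 0, 2], [0, 0, 0], 15]
  ]
}}

```text
clock: 13.95
tcp_pos: [0.5177, 0.0944, 0.0482]
orientation: [0.0, 0.706, 0.708, 0.0]
wrist_force: [-4.3, -0.3, 10.7]
finger_gap: 0.0193
grip_force: 41.0
```

>>> {"method": "step_arm", "body": {
  "moves": [
    [[0, 0, -1], [0, 0, 0], 28],
    [[0, 0, -1], [0, 0, 0], 40],
    [[0, 0, -1], [0, 0, 0], 40],
    [[0, 0, -10], [0, 0, 0], 40],
    [[0, 0, -30], [0, 0, 0], 40],
    [[0, 0, -70], [0, 0, 0], 40],
    [[0, 0, -110], [0, 0, 0], 40],
    [[0, 0, -140], [0, 0, 0], 40]
  ]
}}

```text
clock: 14.62
tcp_pos: [0.5179, 0.0943, 0.1899]
orientation: [0.001, 0.706, 0.708, 0.001]
wrist_force: [0.6, 0.8, 0.0]
finger_gap: 0.0398
grip_force: 0.0
```

>>> {"method": "step_arm", "body": {
  "moves": [
    [[-40, -20, 0], [0, 0, 0], 40],
    [[-80, -40, 0], [0, 0, 0], 40],
    [[-120, -60, 0], [0, 0, 0], 40],
    [[-160, -75, 0], [0, 0, 0], 40],
    [[-200, -75, 0], [0, 0, 0], 40],
    [[-240, -75, 0], [0, 0, 0], 40],
    [[-280, -75, 0], [0, 0, 0], 40],
    [[-310, -75, 0], [0, 0, 0], 40]
  ]
}}

```text
clock: 15.28
tcp_pos: [0.4431, -0.2188, 0.1874]
orientation: [0.001, 0.706, 0.708, -0.0]
wrist_force: [0.3, 0.3, 0.4]
finger_gap: 0.0402
grip_force: 0.0
```

>>> {"method": "step_arm", "body": {
  "moves": [
    [[-40, 0, 30], [0, 0, 0], 40],
    [[-78, 0, 50], [0, 0, 0], 40],
    [[-78, 0, 80], [0, 0, 0], 40],
    [[-78, 0, 100], [0, 0, 0], 40],
    [[-78, 0, 100], [0, 0, 0], 40],
    [[-78, 0, 100], [0, 0, 0], 40]
  ]
}}

```text
clock: 15.78
tcp_pos: [0.4427, -0.2933, 0.086]
orientation: [-0.002, 0.706, 0.708, -0.0]
wrist_force: [-0.2, -0.4, 1.0]
finger_gap: 0.0396
grip_force: 0.0
```

```bash
python3 look.py p3 .443 -.2935 .04; python3 look.py w2b .518 .0935 .04; python3 - <<'E'
from h import *
a=cv2.imread('pics/p3.png');b=cv2.imread('pics/w2b.png')
cv2.imwrite('pics/c4.png',cv2.resize(np.vstack([a,b]),(600,600)))
print(proj('side',[[.443,-.2935,z] for z in(.042,.0)]),proj('top',[[.443,-.2935,z] for z in(.042,.0)]))
E
```

```text
side 230 235
top 314 213
15.8833 [ 0.4445 -0.2942  0.0883] [-0.5 -0.4 -0.2] 0.04017808050773915 [-0.74  0.32 -0.31  0.94 -0.    0.83]
side 214 150
top 175 183
15.9833 [ 0.445  -0.2944  0.0887] [ 0.7 -0.7 -0.1] 0.039828102998531255 [-0.73  0.32 -0.31  0.94 -0.    0.83]
[[270.85979607 275.10838875]
 [271.1122078  288.28897277]] [[354.90883498 253.84782465]
 [351.84268576 254.28295513]]
```

View pics/c4.png

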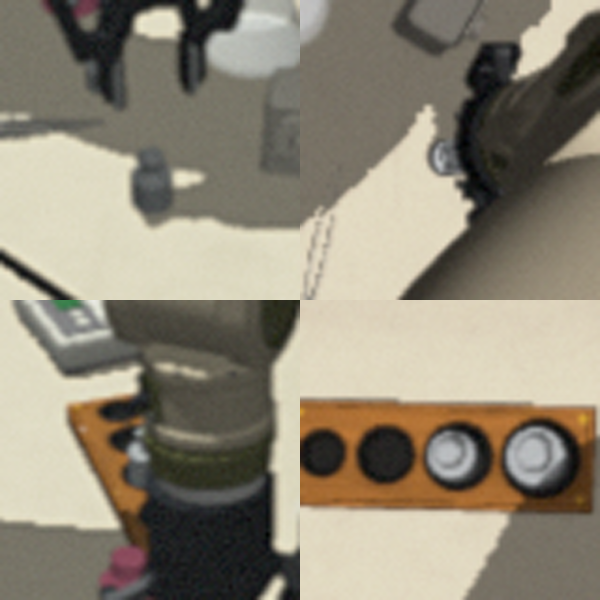

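Weights 1 and 2 stand centred in their wells. Weight 3 is at side crop (152,152), which matches the prediction.

>>> {"method": "step_arm", "body": {
  "moves": [
    [[0, -1, 20], [0, 0, 0], 40],
    [[0, -1, 40], [0, 0, 0], 40],
    [[0, -1, 52], [0, 0, 0], 40],
    [[0, -1, 56], [0, 0, 0], 40],
    [[0, -1, 56], [0, 0, 0], 40],
    [[0, -1, 56], [0, 0, 0], 30],
    [[0, -1, 56], [0, 0, 0], 20]
  ],
  "grip_force": 30
}}

```text
clock: 16.57
tcp_pos: [0.4437, -0.2946, 0.032]
orientation: [0.001, 0.706, 0.708, -0.0]
wrist_force: [-0.1, -0.9, -0.5]
finger_gap: 0.0204
grip_force: 0.3
```

>>> {"method": "step_arm", "body": {
  "moves": [
    [[0, 0, 0], [0, 0, 0], 11],
    [[0, 0, 0], [0, 0, 0], 11],
    [[0, 0, 0], [0, 0, 0], 11],
    [[0, 0, 0], [0, 0, 0], 11]
  ]
}}

```text
clock: 16.9
tcp_pos: [0.4434, -0.2947, 0.0319]
orientation: [0.001, 0.706, 0.708, -0.0]
wrist_force: [-1.0, 0.9, 5.3]
finger_gap: 0.0165
grip_force: 29.4
```

>>> {"method": "step_arm", "body": {
  "moves": [
    [[0, 0, -3], [0, 0, 0], 11],
    [[0, 0, -8], [0, 0, 0], 11],
    [[0, 0, -14], [0, 0, 0], 11],
    [[0, 0, -20], [0, 0, 0], 11],
    [[0, 0, -20], [0, 0, 0], 11]
  ]
}}

```text
clock: 17.32
tcp_pos: [0.4434, -0.2946, 0.052]
orientation: [0.001, 0.706, 0.708, 0.0]
wrist_force: [0.6, -0.3, -0.6]
finger_gap: 0.0159
grip_force: 29.3
```

>>> {"method": "step_arm", "body": {
  "moves": [
    [[0, 0, -35], [0, 0, 0], 11],
    [[0, 0, -75], [0, 0, 0], 11],
    [[0, 0, -110], [0, 0, 0], 11],
    [[0, 0, -135], [0, 0, 0], 11],
    [[35, 0, -135], [0, 0, 0], 11],
    [[70, 0, -135], [0, 0, 0], 11],
    [[105, 0, -135], [0, 0, 0], 11],
    [[140, 5, -135], [0, 0, 0], 11]
  ]
}}

```text
clock: 17.98
tcp_pos: [0.4463, -0.1526, 0.1858]
orientation: [-0.0, 0.706, 0.708, -0.0]
wrist_force: [1.2, 0.2, -1.4]
finger_gap: 0.0159
grip_force: 29.6
```

>>> {"method": "step_arm", "body": {
  "moves": [
    [[38, 10, 0], [0, 0, 0], 11],
    [[76, 20, 0], [0, 0, 0], 11],
    [[114, 30, 0], [0, 0, 0], 11],
    [[152, 40, 0], [0, 0, 0], 11],
    [[190, 50, 0], [0, 0, 0], 11],
    [[228, 60, 0], [0, 0, 0], 11],
    [[266, 68, 0], [0, 0, 0], 11],
    [[303, 70, 0], [0, 0, 0], 11]
  ]
}}

```text
clock: 18.65
tcp_pos: [0.5172, 0.1515, 0.1855]
orientation: [0.0, 0.706, 0.708, 0.0]
wrist_force: [-0.1, -0.5, -1.4]
finger_gap: 0.0159
grip_force: 29.6
```

>>> {"method": "step_arm", "body": {
  "moves": [
    [[0, 0, 20], [0, 0, 0], 11],
    [[0, 0, 50], [0, 0, 0], 11],
    [[0, 0, 75], [0, 0, 0], 11],
    [[0, 0, 90], [0, 0, 0], 11],
    [[0, 0, 90], [0, 0, 0], 11],
    [[0, 0, 90], [0, 0, 0], 11]
  ]
}}

```text
clock: 19.15
tcp_pos: [0.5154, 0.1492, 0.0949]
orientation: [-0.001, 0.706, 0.708, -0.001]
wrist_force: [0.7, -0.8, -1.0]
finger_gap: 0.0157
grip_force: 29.6
```

```bash
python3 look.py w3 .518 .1485 .05
```

```text
side 209 138
top 155 182
19.25 [0.5172 0.1494 0.0968] [-0.6  0.2 -1.1] 0.015279114141786369 [ 0.13  0.32 -0.29  0.96 -0.    1.7 ]
```

View pics/w3.png

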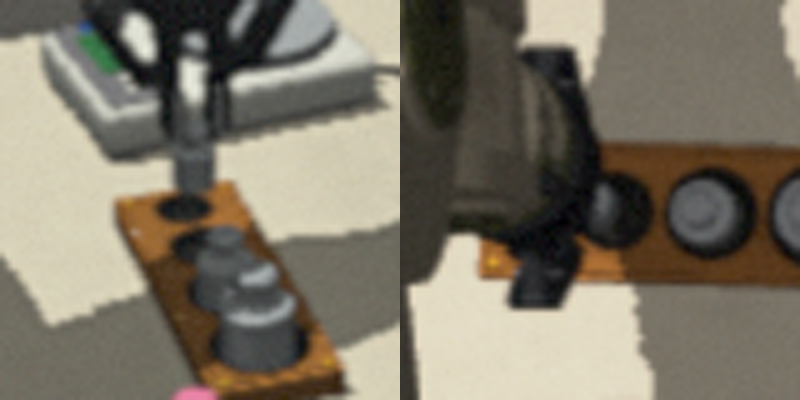

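Weight 3 hangs upright over well_3. I'll lower it.

>>> {"method": "step_arm", "body": {
  "moves": [
    [[-0.5, 1.5, 15], [0, 0, 0], 11],
    [[-0.5, 1.5, 30], [0, 0, 0], 11],
    [[-0.5, 1.5, 42], [0, 0, 0], 11],
    [[-0.5, 1.5, 48], [0, 0, 0], 11],
    [[-0.5, 1.5, 51], [0, 0, 0], 11],
    [[-0.5, 1.5, 51], [0, 0, 0], 11]
  ]
}}

```text
clock: 19.75
tcp_pos: [0.5182, 0.1488, 0.045]
orientation: [0.0, 0.706, 0.708, 0.0]
wrist_force: [0.1, 0.1, -0.9]
finger_gap: 0.0159
grip_force: 29.6
```

>>> {"method": "step_arm", "body": {
  "moves": [
    [[0, 0, 0.7], [0, 0, 0], 11],
    [[0, 0, 1.5], [0, 0, 0], 11],
    [[0, 0, 2], [0, 0, 0], 11],
    [[0, 0, 2], [0, 0, 0], 11]
  ]
}}

```text
clock: 20.08
tcp_pos: [0.518, 0.1489, 0.0429]
orientation: [0.0, 0.706, 0.708, 0.0]
wrist_force: [-0.1, -0.8, -0.9]
finger_gap: 0.016
grip_force: 29.6
```

>>> {"method": "step_arm", "body": {
  "moves": [
    [[0, 0, 1], [0, 0, 0], 11],
    [[0, 0, 2], [0, 0, 0], 11],
    [[0, 0, 2], [0, 0, 0], 11]
  ]
}}

```text
clock: 20.33
tcp_pos: [0.5183, 0.1491, 0.0422]
orientation: [0.0, 0.706, 0.708, 0.001]
wrist_force: [-3.8, -0.1, 9.8]
finger_gap: 0.016
grip_force: 30.5
```

On the floor. I'll release and go to weight 4.

>>> {"method": "step_arm", "body": {
  "moves": [
    [[0, 0, -1], [0, 0, 0], 24],
    [[0, 0, -1], [0, 0, 0], 36],
    [[0, 0, -1], [0, 0, 0], 36],
    [[0, 0, -10], [0, 0, 0], 36],
    [[0, 0, -30], [0, 0, 0], 36],
    [[0, 0, -70], [0, 0, 0], 36],
    [[0, 0, -110], [0, 0, 0], 36],
    [[0, 0, -145], [0, 0, 0], 36]
  ]
}}

```text
clock: 21.0
tcp_pos: [0.5176, 0.1488, 0.1881]
orientation: [0.0, 0.706, 0.708, 0.0]
wrist_force: [1.7, -0.2, -0.5]
finger_gap: 0.0363
grip_force: 0.0
```

>>> {"method": "step_arm", "body": {
  "moves": [
    [[-40, -20, 0], [0, 0, 0], 36],
    [[-80, -40, 0], [0, 0, 0], 36],
    [[-120, -60, 0], [0, 0, 0], 36],
    [[-160, -74, 0], [0, 0, 0], 36],
    [[-200, -74, 0], [0, 0, 0], 36],
    [[-240, -74, 0], [0, 0, 0], 36],
    [[-280, -74, 0], [0, 0, 0], 36],
    [[-317, -74, 0], [0, 0, 0], 36]
  ]
}}

```text
clock: 21.67
tcp_pos: [0.4443, -0.1704, 0.1864]
orientation: [0.001, 0.706, 0.708, 0.0]
wrist_force: [1.6, 0.7, -0.7]
finger_gap: 0.0361
grip_force: 0.0
```

>>> {"method": "step_arm", "body": {
  "moves": [
    [[0, 0, 40], [0, 0, 0], 36],
    [[0, 0, 75], [0, 0, 0], 36],
    [[0, 0, 100], [0, 0, 0], 36],
    [[0, 0, 110], [0, 0, 0], 36],
    [[0, 0, 110], [0, 0, 0], 36],
    [[0, 0, 110], [0, 0, 0], 36]
  ]
}}

```text
clock: 22.17
tcp_pos: [0.4451, -0.1684, 0.0762]
orientation: [0.0, 0.706, 0.708, -0.0]
wrist_force: [0.0, -0.8, 0.8]
finger_gap: 0.0361
grip_force: 0.0
```

```bash
python3 look.py p4 .444 -.168 .03; python3 look.py w3b .518 .1485 .04; python3 - <<'E'
from h import *
a=cv2.imread('pics/p4.png');b=cv2.imread('pics/w3b.png')
cv2.imwrite('pics/c5.png',cv2.resize(np.vstack([a,b]),(600,600)))
print(proj('side',[[.444,-.168,z] for z in(.036,.0)]),proj('top',[[.444,-.168,z] for z in(.036,.0)]))
E
```

```text
side 216 208
top 269 212
22.2667 [ 0.4462 -0.169   0.0774] [-0.2 -0.8 -0.1] 0.03603957428615214 [-0.53  0.23 -0.46  0.87 -0.    1.04]
side 209 141
top 155 183
22.3667 [ 0.4463 -0.169   0.0774] [ 0.4 -0.6 -0.3] 0.0363177715190694 [-0.53  0.23 -0.46  0.87 -0.    1.04]
[[256.1015968  246.66055683]
 [256.51762159 257.63885829]] [[309.31736347 252.59481361]
 [308.15422228 253.00697895]]
```

View pics/c5.png

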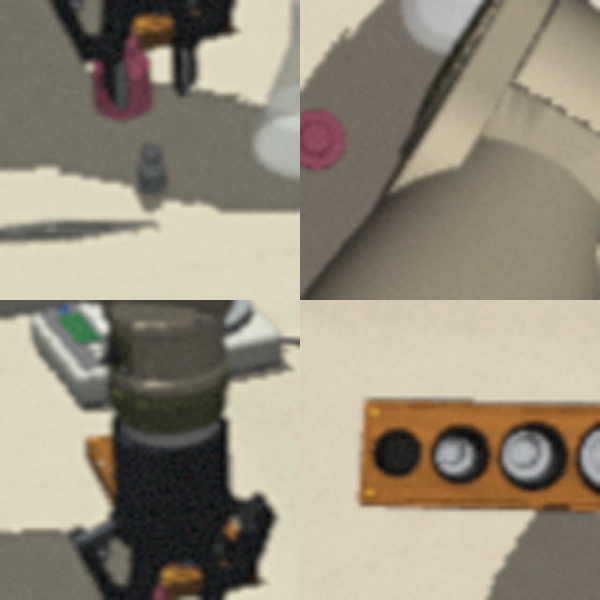

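Weights 1 to 3 are seated. Weight 4 is at side crop (151,148), as predicted.

>>> {"method": "step_arm", "body": {
  "moves": [
    [[0.5, -1.5, 20], [0, 0, 0], 36],
    [[0.5, -1.5, 38], [0, 0, 0], 36],
    [[0.5, -1.5, 47], [0, 0, 0], 36],
    [[0.5, -1.5, 50.5], [0, 0, 0], 36],
    [[0.5, -1.5, 50.5], [0, 0, 0], 36],
    [[0.5, -1.5, 50.5], [0, 0, 0], 26],
    [[0.5, -1.5, 50.5], [0, 0, 0], 16]
  ],
  "grip_force": 25
}}

```text
clock: 22.95
tcp_pos: [0.4441, -0.1684, 0.026]
orientation: [0.001, 0.706, 0.708, 0.0]
wrist_force: [1.3, -0.7, 0.3]
finger_gap: 0.0164
grip_force: 0.0
```

>>> {"method": "step_arm", "body": {
  "moves": [
    [[0, 0, 0], [0, 0, 0], 7],
    [[0, 0, 0], [0, 0, 0], 7],
    [[0, 0, 0], [0, 0, 0], 7],
    [[0, 0, 0], [0, 0, 0], 7]
  ]
}}

```text
clock: 23.28
tcp_pos: [0.4441, -0.1684, 0.026]
orientation: [0.001, 0.706, 0.708, 0.0]
wrist_force: [-0.6, 0.7, 6.0]
finger_gap: 0.0119
grip_force: 24.6
```

>>> {"method": "step_arm", "body": {
  "moves": [
    [[0, 0, -3], [0, 0, 0], 7],
    [[0, 0, -8], [0, 0, 0], 7],
    [[0, 0, -14], [0, 0, 0], 7],
    [[0, 0, -20], [0, 0, 0], 7],
    [[0, 0, -20], [0, 0, 0], 7]
  ]
}}

```text
clock: 23.7
tcp_pos: [0.4441, -0.1684, 0.0464]
orientation: [0.001, 0.706, 0.708, 0.0]
wrist_force: [0.1, -0.7, -0.8]
finger_gap: 0.0118
grip_force: 24.5
```

>>> {"method": "step_arm", "body": {
  "moves": [
    [[0, 0, -35], [0, 0, 0], 7],
    [[0, 0, -75], [0, 0, 0], 7],
    [[0, 0, -110], [0, 0, 0], 7],
    [[0, 0, -135], [0, 0, 0], 7],
    [[35, 0, -135], [0, 0, 0], 7],
    [[70, 0, -135], [0, 0, 0], 7],
    [[105, 5, -135], [0, 0, 0], 7],
    [[140, 15, -135], [0, 0, 0], 7]
  ]
}}

```text
clock: 24.37
tcp_pos: [0.4569, -0.0267, 0.1804]
orientation: [0.0, 0.707, 0.708, -0.0]
wrist_force: [0.9, -0.9, -1.1]
finger_gap: 0.0117
grip_force: 24.6
```

>>> {"method": "step_arm", "body": {
  "moves": [
    [[38, 10, 0], [0, 0, 0], 7],
    [[76, 20, 0], [0, 0, 0], 7],
    [[114, 30, 0], [0, 0, 0], 7],
    [[152, 40, 0], [0, 0, 0], 7],
    [[190, 50, 0], [0, 0, 0], 7],
    [[215, 59, 0], [0, 0, 0], 7],
    [[225, 59, 0], [0, 0, 0], 7],
    [[225, 59, 0], [0, 0, 0], 7]
  ]
}}

```text
clock: 25.03
tcp_pos: [0.5158, 0.1994, 0.1796]
orientation: [-0.0, 0.705, 0.71, -0.0]
wrist_force: [0.9, -1.1, -0.8]
finger_gap: 0.0118
grip_force: 24.6
```

>>> {"method": "step_arm", "body": {
  "moves": [
    [[0, 0, 20], [0, 0, 0], 7],
    [[0, 0, 50], [0, 0, 0], 7],
    [[0, 0, 80], [0, 0, 0], 7],
    [[0, 0, 95], [0, 0, 0], 7],
    [[0, 0, 95], [0, 0, 0], 7],
    [[0, 0, 95], [0, 0, 0], 7]
  ]
}}

```text
clock: 25.53
tcp_pos: [0.515, 0.1957, 0.0846]
orientation: [-0.001, 0.707, 0.708, -0.001]
wrist_force: [0.5, 0.3, 0.4]
finger_gap: 0.0117
grip_force: 24.6
```

```bash
python3 look.py w4 .518 .1965 .05
```

```text
side 205 131
top 137 182
25.6333 [0.517  0.1966 0.0865] [ 0.5 -0.9 -0.1] 0.011936690785628656 [ 0.22  0.36 -0.26  0.95 -0.    1.79]
```

View pics/w4.png

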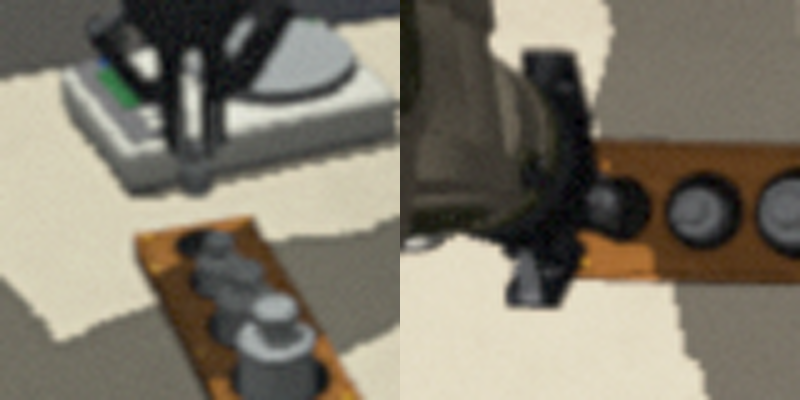

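Weight 4 is held upright over well_4. I'll lower it.

>>> {"method": "step_arm", "body": {
  "moves": [
    [[0, 1.5, 15], [0, 0, 0], 7],
    [[0, 1.5, 30], [0, 0, 0], 7],
    [[0, 1.5, 40], [0, 0, 0], 7],
    [[0, 1.5, 45], [0, 0, 0], 7],
    [[0, 1.5, 47], [0, 0, 0], 7],
    [[0, 1.5, 47], [0, 0, 0], 7]
  ]
}}

```text
clock: 26.13
tcp_pos: [0.5177, 0.1973, 0.0383]
orientation: [0.0, 0.706, 0.708, 0.0]
wrist_force: [-0.0, -0.3, -0.5]
finger_gap: 0.0118
grip_force: 24.6
```

>>> {"method": "step_arm", "body": {
  "moves": [
    [[0, 0, 0.7], [0, 0, 0], 7],
    [[0, 0, 1.5], [0, 0, 0], 7],
    [[0, 0, 2], [0, 0, 0], 7],
    [[0, 0, 2], [0, 0, 0], 7]
  ]
}}

```text
clock: 26.47
tcp_pos: [0.518, 0.1975, 0.0364]
orientation: [0.0, 0.706, 0.708, 0.0]
wrist_force: [0.7, 0.4, 0.7]
finger_gap: 0.0119
grip_force: 24.6
```

>>> {"method": "step_arm", "body": {
  "moves": [
    [[0, 0, 1], [0, 0, 0], 7],
    [[0, 0, 1.5], [0, 0, 0], 7],
    [[0, 0, 1.5], [0, 0, 0], 7]
  ]
}}

```text
clock: 26.72
tcp_pos: [0.5183, 0.1975, 0.0363]
orientation: [0.001, 0.706, 0.708, 0.001]
wrist_force: [-3.3, -0.8, 10.1]
finger_gap: 0.0119
grip_force: 25.3
```

>>> {"method": "step_arm", "body": {
  "moves": [
    [[0, 0, -1], [0, 0, 0], 20],
    [[0, 0, -1], [0, 0, 0], 34],
    [[0, 0, -1], [0, 0, 0], 34],
    [[0, 0, -10], [0, 0, 0], 34],
    [[0, 0, -30], [0, 0, 0], 34],
    [[0, 0, -70], [0, 0, 0], 34],
    [[0, 0, -110], [0, 0, 0], 34],
    [[0, 0, -140], [0, 0, 0], 34]
  ]
}}

```text
clock: 27.38
tcp_pos: [0.5179, 0.1974, 0.1779]
orientation: [0.001, 0.706, 0.708, 0.001]
wrist_force: [0.2, -0.2, -0.2]
finger_gap: 0.0342
grip_force: 0.0
```

>>> {"method": "step_arm", "body": {
  "moves": [
    [[-40, -20, 0], [0, 0, 0], 34],
    [[-80, -40, 0], [0, 0, 0], 34],
    [[-120, -60, 0], [0, 0, 0], 34],
    [[-160, -80, 0], [0, 0, 0], 34],
    [[-200, -90, 0], [0, 0, 0], 34],
    [[-240, -90, 0], [0, 0, 0], 34],
    [[-280, -90, 0], [0, 0, 0], 34],
    [[-320, -90, 0], [0, 0, 0], 34]
  ]
}}

```text
clock: 28.05
tcp_pos: [0.4279, -0.1185, 0.1754]
orientation: [0.001, 0.706, 0.708, 0.0]
wrist_force: [1.6, 0.7, 0.3]
finger_gap: 0.0339
grip_force: 0.0
```

```bash
python3 - <<'E'
from h import *
a=snap('top','tf.png');b=snap('side','sf.png')
A=cv2.resize(a[170:270,160:300,::-1],(560,400),interpolation=cv2.INTER_CUBIC)
cv2.imwrite('pics/f.png',A)
E
```

```text
(no output)
```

View pics/f.png

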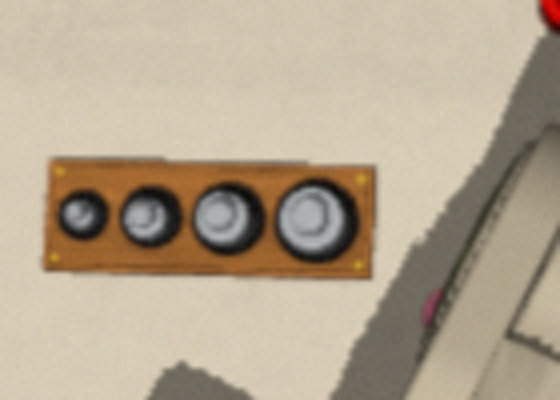

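All four weights stand upright and centred in their own pockets, at crop (82,215), (150,215), (226,218) and (316,218). The gripper is clear of everything.

```bash
python3 -c "
from h import *
print(env.hand_in())"
```

```text
the job is handed in; nothing more can be done
None
```

I handed the job in at about 28 s with all four weights set down upright in their own pockets, none dropped and the flask not touched; the hand-in gave no verdict.

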